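# Lock the sprung tub rest level

## Task

Press the tilted metal plate of the tub rest down against its spring until you feel it land on its rubber rest, about level; keeping it down, slide the bolt on the plate fully home through the window of the keeper post, so that the plate stays level when you let go. Press gently, never harder than 25 N, and leave the salt shaker and the two sauce cups where they stand.

Things in the scene. Friction and masses are not known exactly. Their poses are not given: they have to be found in the camera images.
- stand: Fixed steel stand of the tub rest, base plate 210 (x) by 227 (y) by 6 mm. Origin on the worktop, midway along the hinge in y and mid base in x. x points from the hinge to the plate's free edge, y to the keeper post, z up. Hinge line: along y at x -90, z 55 mm. Keeper post: x 47 to 73, y 98 to 112, top near z 74 mm. The bolt and the lug lie at x +60 mm when the plate is level.
- hinge_mid (a point): Middle of the hinge line (axes as the stand's). Plate: aluminium, 175 mm from hinge to free edge, 180 mm wide (y -90 to +90), 5 mm thick, its top 2.5 mm above the hinge line when level; a ledge 12 mm high runs along the hinge. Its top is smooth and clear along the bolt's line (150 mm from the hinge) from y -90 mm to the lug, so shut fingertips can press and slide there.
- post_foot (a point): Top of the keeper post's socket, 22 mm above the worktop. Post with window (14 mm wide, 10.5 high, centre about 39 mm above this point) and rubber rest (under the plate, 30 mm to -y) are one piece; its height setting varies by up to 6 mm up or down and is not reported. The bolt meets the window only while the plate is within about 1.5 mm of landing; else it butts against the post.
- tilt_plate (a joint): Tilt of the plate above level, rad: 0 level (top at z 57.5 mm), 0.33 raised by its spring (start). Pressed straight down on the bolt's line it takes about 4 N raised and 6 to 9 N level; it lands on the rubber rest somewhere between -0.045 and +0.045, felt as a sharp rise of force (about 8 N per mm). It springs up again when let go unless the bolt holds it.
- bolt (a joint): Travel of the steel bolt on the plate's top, m: 0 drawn back, 0.030 fully home; it moves along the plate's +y, towards the keeper post. It stays where it is left (friction about 1.5 N). It lies 150 mm from the hinge; bar 10 mm wide, 7 mm high; its tip is 58 mm ahead (+y) of the lug's middle, 10 mm short of the post at travel 0.
- lug (a point): Middle of the bolt's upright lug: 24 mm along x, 8 mm thick along y, standing 29.5 mm above the plate's top with a 10 mm round bar along its top edge. This point is 12.5 mm above the plate's top, at stand y = 30 mm plus the bolt's travel. It can be pushed on its -y face by shut fingertips that press on the plate. z is normal to the plate.
- salt: Salt shaker, 54 mm across and 86 mm tall, upright beside the stand on the side away from the keeper; origin at the centre of its underside. Not to be disturbed.
- cup_a: Sauce cup, 63 mm across and 32 mm tall, on the worktop on the hinge side of the stand; origin at the centre of its underside. Not to be disturbed.
- cup_b: Sauce cup, 66 mm across and 36 mm tall, on the worktop beyond the plate's free edge; origin at the centre of its underside. Not to be disturbed.

How it is judged (in metres and radians):
On the way:
1. the plate is held down level with the bolt still drawn back (value of joint tilt_plate below 0.065 rad and value of joint bolt below 0.009 m), for 0.2 s.
At the end, for the whole second after the job is handed in: The plate, let go, lies level within 0.065 rad (under 4 degrees) and at rest, held by the bolt, which stands at least 22 mm of its 30 mm out, through the keeper's window (value of joint tilt_plate between -0.065 and 0.065 rad and value of joint bolt above 0.022 m and velocity of joint tilt_plate between -0.05 and 0.05 rad/s and contact force between the fingers and stand below 0.3 N); the robot touches nothing.
It fails at once if the stand, its plate or its bolt is pressed with more than 25 N (contact force between any of the fingers, the arm and stand above 25 N).
It fails at once if the salt shaker is moved more than 15 mm or tipped (distance of salt from where it was at the start of the episode above 0.015 m or angle between salt's own z axis and vertical above 0.3 rad).
It fails at once if the sauce cup in front is moved more than 15 mm or tipped (distance of cup_a from where it was at the start of the episode above 0.015 m or angle between cup_a's own z axis and vertical above 0.3 rad).
It fails at once if the sauce cup behind is moved more than 15 mm or tipped (distance of cup_b from where it was at the start of the episode above 0.015 m or angle between cup_b's own z axis and vertical above 0.3 rad).
It also fails if it takes over 61 s, if anything falls off the work surface, if the arm or the gripper's body presses on something with over 40 N, if the wrist force passes 120 N, or if a joint passes its speed limit or range.

## Robot

A 6-joint arm with a two-finger parallel gripper is mounted at the origin on a cart in front of the work surface, level with it; the furniture and walls round the work are solid. World frame = base frame: x ahead of the robot, y to its left, z up, the work surface at z = 0. Lengths are in mm, angles in degrees, forces in N, time in s.
With the tool pointing down it reaches from about 375 to 750 mm from the base axis. Payload 9 kg.
Tool frame: the origin (TCP) lies midway between the tips of the shut fingers; the grasp point (between the pads) lies 19 mm behind it (bot.hold_point_z is the distance from the TCP to the grasp point, in mm); z points along the fingers, y is the line along which they close (so a half turn about z gives the same grasp; the last joint's range is limited). The gripper opens to 85 mm and grips with 20 to 120 N. Pads are 22 mm wide; open, the fingers measure 114 mm over their backs; the gripper's body (76 mm by 85 mm) begins 54 mm behind the grasp point. The pads swing forward as they close: fully open they stand 13 mm farther back than shut.
Start: joints at [-85.01, 5.964, 5.575, 89.605, 0, 77.527], TCP at [180.071, -572.373, 231.331] pointing down, gripper open.
Joint ranges: [-171.21, 171.21], [-48.23, 106.86], [-62.78, 66.21], [-105.2, 120.99], [-86.42, 89.51], [-180, 180]. Speed limits (degrees/s): [127.2, 127.2, 147.25, 180, 180, 180].

## Interface

Orientations are given as [roll, pitch, yaw] about the fixed x, y, z axes, in that order (R = Rz(yaw) Ry(pitch) Rx(roll)).
In Python, from plant import bot, optics gives the robot as it stands.
- The arm moves only by the tool step_arm, never from a script. Its argument "series" is text: rows parted by semicolons, each of 6 numbers parted by spaces: the shift along the tool's x, y, z in mm, then the turn, a rotation vector about the tool's x, y, z in rad. In form: dx dy dz wx wy wz; .... A call has 1 to 20 rows; each row shifts and turns the commanded pose from where the row before left it, along the tool's axes as they then stand; what a row does not reach is not made up. A row lasts 1/8 s, in which the tool goes at most 62.5 mm and 10.7 degrees, less where a joint would pass 70% of its speed; a pose out of reach is approached as far as the arm can. A call is refused whole if a number of a shift passes 62.5 or a number of a turn 0.188, either way. A call with a gripper value outside its range is refused whole. "hand" is the finger opening in mm, from 0 to 85.4, set as the call begins (left out, the last holds). The fingers move at their own pace and stop on an object; the grip force is fixed at half the most. Time passes only in rows, so rows that do not move let the fingers close. It gives the time, the measured TCP pose, the force, the opening and the grip force at its end, in the units of the state.
- bot.get_obs(): the state, without advancing time (a new reading comes with each control period).
- optics.snapshot(name): name is "side" or "top" or "wrist"; returns a dict with "img" (384x512x3 uint8, blue, green, red), "camera_matrix" (3x3 intrinsics, pixels), "R" (3x3) and "t" (3): a world point X has camera coordinates R X + t; the wrist camera has in their place "tool_from_camera" (4x4, takes a point from camera to tool coordinates, whose origin is the TCP and whose axes are the flange's). Camera axes: x right, y down, z forward; pixel columns grow to the right and rows downward; lengths in mm; the calibration is good to about 2 mm. A picture is of the moment at which its call begins: read the wrist's pose just before it. There is no depth.
- bot.sign_off(): hands the job in; it is judged then, once.
The state is a dict: "time": time; "q": joint angles; "qvel": joint speeds; "joint_efforts": joint torques, N m; "position": TCP position; "tool_rot": TCP orientation; "wrist_force": force on the tool from outside, world axes, zero at the start; "ft_torque": the same for the moment, N m; "grip_width": finger opening in mm; "gripper_force": force on a finger pad.
Only numpy, scipy, OpenCV 4.12 (cv2) and the standard library are available. Lean on these libraries where they do the work, as an engineer would, in place of code of your own. Each camera call takes 0.05 s, during which the arm holds its last target. There are 200 camera calls.

## Working session

There is one attempt and no reset: what is moved stays moved. The work goes in short steps, Python scripts to look and compute and a tool call to move; the robot and the scene stay as the last step left them, time stands still between calls to the robot, and variables do not carry over. Pictures are saved under pics/ and viewed, at most 10 in all, crops included, and the job is handed in when it is done.

Besides the shell and the picture viewer there is one more tool, called after ">>>" as name(argument=value, ...) on one line, values as JSON. step_arm: Moves the arm, as the interface text tells. Its arguments: {"type":"object","properties":{"series":{"type":"string"},"hand":{"type":"number"}},"required":["series"]}

```bash
mkdir -p pics; python3 - <<'E'
from plant import bot, optics
import cv2, numpy as np
o=bot.get_obs(); print({k:np.round(v,3) for k,v in o.items()}, bot.hold_point_z)
for n in("side","top"):
    s=optics.snapshot(n); cv2.imwrite(f"pics/{n}0.png",s["img"]); np.savez(f"{n}.npz",**s)
    print(n,s["camera_matrix"],s["R"],s["t"])
E
```

```text
{'time': np.float64(0.0), 'q': array([-8.5009e+01,  5.9990e+00,  5.5270e+00,  8.9606e+01, -1.0000e-03,
        7.7525e+01]), 'qvel': array([-0.056, -0.006,  0.033,  0.029, -0.071, -0.069]), 'joint_efforts': array([-2.0000e-03, -5.5693e+01,  5.0365e+01,  1.7000e-02, -0.0000e+00,
        0.0000e+00]), 'position': array([ 180.038, -571.994,  230.517]), 'tool_rot': array([-1.79924e+02, -1.60000e-02,  1.74650e+01]), 'wrist_force': array([-0.025, -0.756, -0.571]), 'ft_torque': array([-0.007, -0.039,  0.013]), 'gripper_force': np.float64(0.0), 'grip_width': np.float64(85.533)} 18.700000000000003
side [[387.04220464   0.         257.16902331]
 [  0.         387.04220464 188.73554797]
 [  0.           0.           1.        ]] [[ 0.98767106 -0.15648867  0.00414501]
 [-0.07076403 -0.46992936 -0.87986297]
 [ 0.13963645  0.86872187 -0.4752094 ]] [-521.89018975  156.84636494  745.54361046]
top [[476.72662638   0.         256.25318765]
 [  0.         476.72662638 192.5324651 ]
 [  0.           0.           1.        ]] [[ 0.01964842 -0.99919783 -0.03489466]
 [-0.99654815 -0.01675682 -0.08130798]
 [ 0.08065804  0.03637178 -0.996078  ]] [  87.74014778  530.06728591 1004.41390197]
```

View pics/side0.png

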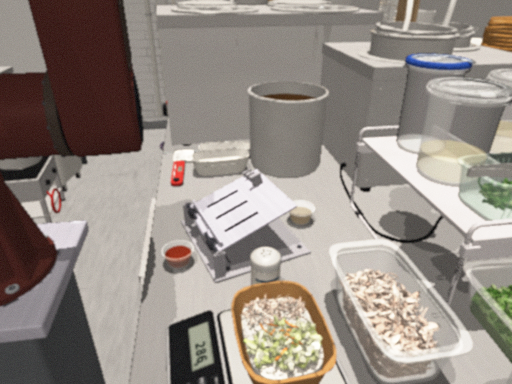

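View pics/top0.png

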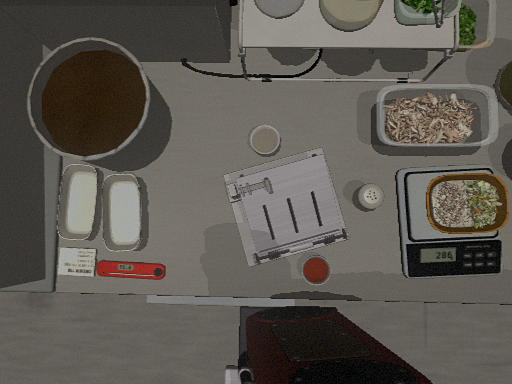

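The side view shows the tilted plate with the hinge near the robot. The top view shows the stand at about (225–347, 150–265), cup_a at (316,269), cup_b at (264,139), the salt at (370,196) and the bolt near (250,187). I'll enlarge both.

```bash
python3 - <<'E'
import cv2
a=cv2.imread("pics/top0.png")[140:275,215:395]; cv2.imwrite("pics/top0c.png",cv2.resize(a,None,fx=4.4,fy=4.4,interpolation=cv2.INTER_CUBIC))
a=cv2.imread("pics/side0.png")[160:290,155:330]; cv2.imwrite("pics/side0c.png",cv2.resize(a,None,fx=4.5,fy=4.5,interpolation=cv2.INTER_CUBIC))
E
```

```text
(no output)
```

View pics/top0c.png

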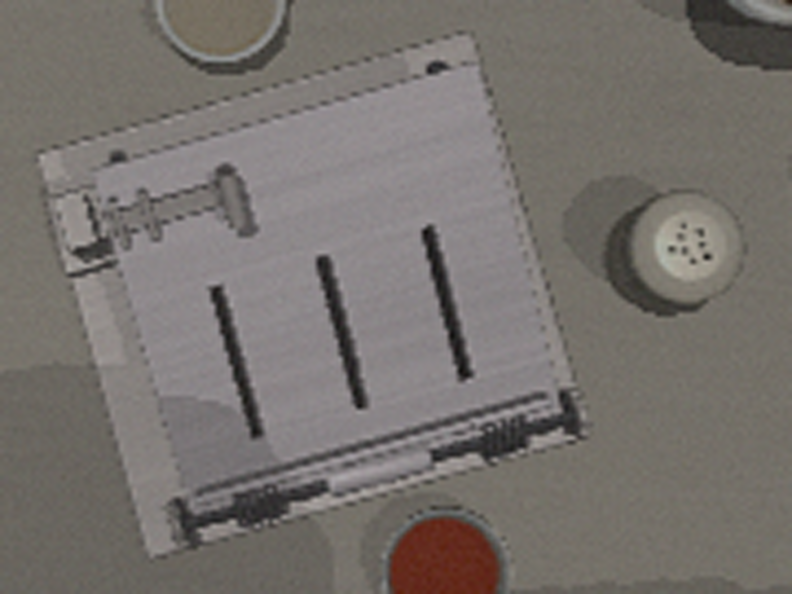

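View pics/side0c.png

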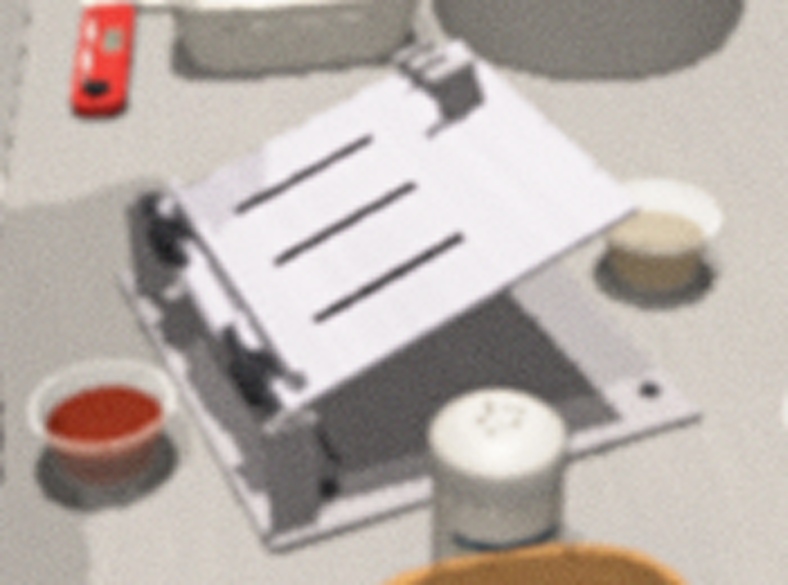

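```bash
cat > h.py <<'E'
import numpy as np
def ray(n,px,z):
    s=np.load(f"{n}.npz");R,t=s["R"],s["t"];d=R.T@np.linalg.inv(s["camera_matrix"])@[*px,1];c=-R.T@t
    return c+d*(z-c[2])/d[2]
def T(u): return np.array(u)/4.4+[215,140]-0.4
def S(u): return np.array(u)/4.5+[155,160]-0.4
E
python3 - <<'E'
from h import *
np.set_printoptions(precision=1,suppress=True)
C={k:ray("top",T(u),6) for k,u in dict(pp=(38,152),pm=(472,32),mm=(588,433),mp=(152,557)).items()}
for k,v in C.items(): print(k,v)
print("side mm,pm",ray("side",S((272,548)),6),ray("side",S((700,415)),6))
f=lambda a,b:(np.linalg.norm(C[a]-C[b]),np.degrees(np.arctan2(*(C[a]-C[b])[1::-1])))
print("x edges",f('pp','mp'),f('pm','mm'),"y edges",f('pp','pm'),f('mp','mm'))
c=sum(C.values())/4; print("base centre",c)
ax=(C['pp']-C['mp']+C['pm']-C['mm']);yaw=np.arctan2(ax[1],ax[0]);ay=(C['pp']-C['pm']+C['mp']-C['mm']);y2=np.arctan2(-ay[0],ay[1]);print(np.degrees([yaw,y2]))
yaw=(yaw+y2)/2;R=np.array([[np.cos(yaw),-np.sin(yaw)],[np.sin(yaw),np.cos(yaw)]])
loc=lambda p:R.T@(p[:2]-c[:2])
a=.33;zl=55+150*np.sin(a)+(2.5+29.5)*np.cos(a)
print("lugtop",zl,loc(ray("top",T((235,200)),zl)), "expect x",-90+150*np.cos(a)-32*np.sin(a))
print("post top",loc(ray("top",T((78,225)),74)))
print("plate edge corners",[loc(ray("top",T(u),55+175*np.sin(a))) for u in((95,170),(480,65))], -90+175*np.cos(a))
print("hinge ends",[loc(ray("top",T(u),58)) for u in((180,520),(572,415))])
print("slots/salt/cups",[ray("top",T(u),z) for u,z in(((690,250),86),((445,568),32),((220,10),36))],[loc(ray("top",T(u),z)) for u,z in(((690,250),86),((445,568),32),((220,10),36))])
E
```

```text
pp [569.2 171.6   6. ]
pm [632.9 -44.3   6. ]
mm [ 434.6 -102.7    6. ]
mp [369.5 110.3   6. ]
side mm,pm [ 433.3 -105.2    6. ] [630.6 -46.5   6. ]
x edges (np.float64(208.88427153312986), np.float64(17.077839209144827)) (np.float64(206.71999071190962), np.float64(16.408769046130534)) y edges (np.float64(225.11315017019632), np.float64(106.43219634585002)) (np.float64(222.68523284079325), np.float64(106.98565560563225))
base centre [501.5  33.7   6. ]
[16.7 16.7]
lugtop 133.87980925213864 [42.  26.3] expect x 41.53697462062226
post top [56.5 99. ]
plate edge corners [array([74.3, 82.8]), array([ 72.8, -96.1])] 75.55741011746773
hinge ends [array([-88.5,  90.6]), array([-90.5, -99. ])]
slots/salt/cups [array([ 519.4, -136. ,   86. ]), array([369.3, -31.1,  32. ]), array([636.7,  81.1,  36. ])] [array([ -31.8, -167.7]), array([-145.3,  -24. ]), array([143.1,   6.5])]
```

The measured pose is consistent: the base reads 208 × 224 mm, the lug and hinge fall where expected, and yaw is 16.7°. I put the stand origin at about (502.3, 28). Next I move above the plate with the fingers shut.

>>> step_arm(series="38.5 -32.5 0 0 0 0.013; 38.5 -32.5 0 0 0 0; 38.5 -32.5 0 0 0 0; 38.5 -32.5 0 0 0 0; 38.5 -32.5 0 0 0 0; 38.5 -32.5 0 0 0 0; 38.5 -32.5 0 0 0 0; 38.5 -32.5 0 0 0 0; 38.5 -32.5 0 0 0 0; 38.5 -32.5 0 0 0 0; 38.5 -32.5 0 0 0 0; 38.5 -32.5 0 0 0 0; 38.5 -32.5 0 0 0 0; 38.5 -32.5 0 0 0 0; 0 0 20 0 0 0; 0 0 20 0 0 0; 0 0 20 0 0 0; 0 0 0 0 0 0; 0 0 0 0 0 0; 0 0 0 0 0 0", hand=0)

```text
time: 2.6
position: [565.3, 18.5, 172.3]
tool_rot: [180.0, -0.1, 16.7]
wrist_force: [0.6, -0.1, 0.3]
grip_width: -0.5
gripper_force: 0.0
```

```bash
python3 - <<'E'
from plant import bot, optics
import cv2, numpy as np
o=bot.get_obs(); print({k:np.round(o[k],2) for k in("time","position","tool_rot","wrist_force","grip_width")})
p=o["position"];a=np.radians(16.7);d=p[:2]-[502.3,28];print("stand xy",d@[np.cos(a),np.sin(a)],d@[-np.sin(a),np.cos(a)])
t=optics.snapshot("top")["img"][100:280,205:405]; s=optics.snapshot("side")["img"][110:290,155:335]
cv2.imwrite("pics/b.png",np.hstack([cv2.resize(t,(400,360)),cv2.resize(s,(360,360))]))
E
```

```text
{'time': np.float64(2.6), 'position': array([565.31,  18.45, 172.32]), 'tool_rot': array([ 1.7995e+02, -8.0000e-02,  1.6690e+01]), 'wrist_force': array([ 0.59, -0.09,  0.26]), 'grip_width': np.float64(-0.47)}
stand xy 57.61361187579914 -27.252752653841764
```

View pics/b.png

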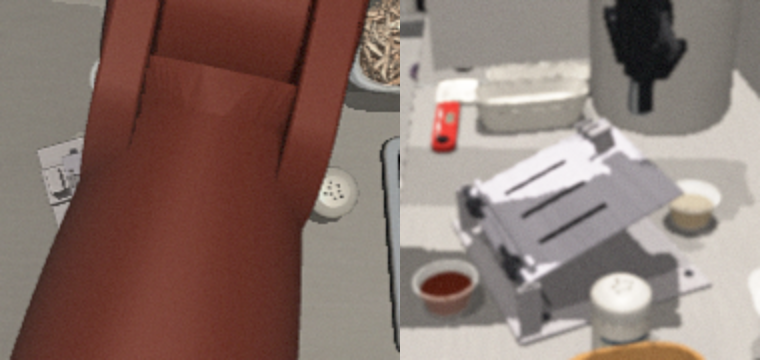

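The side view shows the shut fingers hanging over the plate, clear of the lug and the shaker. Now I descend to just above it.

>>> step_arm(series="-5 -5 12 0 0 0; 0 0 12 0 0 0; 0 0 12 0 0 0; 0 0 12 0 0 0; 0 0 6 0 0 0; 0 0 2 0 0 0; 0 0 2 0 0 0; 0 0 2 0 0 0; 0 0 2 0 0 0; 0 0 2 0 0 0; 0 0 0 0 0 0")

```text
time: 4.08
position: [559.2, 22.2, 108.0]
tool_rot: [180.0, -0.1, 16.7]
wrist_force: [0.4, 1.0, 4.8]
grip_width: 0.2
gripper_force: 2.3
```

>>> step_arm(series="0.5 0 3 0 0 0; 0.5 0 3 0 0 0; 0.5 0 3 0 0 0; 0.5 0 3 0 0 0; 0.5 0 3 0 0 0; 0.5 0 3 0 0 0; 0.5 0 3 0 0 0; 0.5 0 3 0 0 0; 0.5 0 3 0 0 0; 0.5 0 3 0 0 0; 0.5 0 3 0 0 0; 0.5 0 3 0 0 0; 0.5 0 2 0 0 0; 0 0 0 0 0 0")

```text
time: 5.82
position: [566.5, 24.1, 70.7]
tool_rot: [179.9, -0.2, 16.7]
wrist_force: [2.2, 1.5, 8.0]
grip_width: 0.1
gripper_force: 3.6
```

>>> step_arm(series="0 0 1.5 0 0 0; 0 0 1.5 0 0 0; 0 0 1.5 0 0 0; 0 0 1 0 0 0; 0 0 0 0 0 0")

```text
time: 6.45
position: [566.9, 24.3, 65.5]
tool_rot: [179.9, -0.3, 16.7]
wrist_force: [2.9, 3.4, 7.6]
grip_width: 0.1
gripper_force: 3.8
```

>>> step_arm(series="0 0 0.5 0 0 0; 0 0 0.5 0 0 0; 0 0 0 0 0 0")

```text
time: 6.82
position: [566.9, 24.3, 64.6]
tool_rot: [179.9, -0.3, 16.7]
wrist_force: [3.5, 3.1, 8.2]
grip_width: 0.0
gripper_force: 3.8
```

>>> step_arm(series="0 0 0.5 0 0 0; 0 0 0.5 0 0 0; 0 0 0.5 0 0 0; 0 0 0 0 0 0")

```text
time: 7.32
position: [567.0, 24.3, 63.1]
tool_rot: [179.9, -0.3, 16.7]
wrist_force: [4.2, 3.3, 7.7]
grip_width: 0.2
gripper_force: 3.9
```

>>> step_arm(series="0 0 0.5 0 0 0; 0 0 0.5 0 0 0; 0 0 0 0 0 0")

```text
time: 7.7
position: [567.1, 24.3, 62.2]
tool_rot: [179.9, -0.3, 16.7]
wrist_force: [4.5, 3.1, 7.0]
grip_width: -0.2
gripper_force: 3.9
```

>>> step_arm(series="0 0 0.5 0 0 0; 0 0 0.5 0 0 0; 0 0 0 0 0 0")

```text
time: 8.07
position: [567.1, 24.3, 61.2]
tool_rot: [179.9, -0.3, 16.7]
wrist_force: [3.9, 3.9, 7.9]
grip_width: 0.1
gripper_force: 3.9
```

>>> step_arm(series="0 0 0.5 0 0 0; 0 0 0.5 0 0 0; 0 0 0 0 0 0")

```text
time: 8.45
position: [567.1, 24.3, 60.2]
tool_rot: [179.9, -0.3, 16.7]
wrist_force: [4.3, 4.3, 8.2]
grip_width: 0.2
gripper_force: 4.0
```

>>> step_arm(series="0 0 0.5 0 0 0; 0 0 0.5 0 0 0; 0 0 0 0 0 0")

```text
time: 8.82
position: [567.2, 24.4, 59.3]
tool_rot: [179.9, -0.3, 16.7]
wrist_force: [3.8, 3.9, 7.3]
grip_width: 0.4
gripper_force: 4.1
```

>>> step_arm(series="0 0 0.5 0 0 0; 0 0 0.5 0 0 0; 0 0 0 0 0 0")

```text
time: 9.2
position: [567.2, 24.3, 58.3]
tool_rot: [179.9, -0.3, 16.7]
wrist_force: [3.9, 3.8, 8.7]
grip_width: -0.1
gripper_force: 4.2
```

>>> step_arm(series="0 0 0.5 0 0 0; 0 0 0 0 0 0")

```text
time: 9.45
position: [567.2, 24.4, 57.8]
tool_rot: [179.9, -0.3, 16.7]
wrist_force: [5.0, 3.3, 8.7]
grip_width: -0.0
gripper_force: 4.3
```

>>> step_arm(series="0 0 0.5 0 0 0; 0 0 0.5 0 0 0; 0 0 0 0 0 0")

```text
time: 9.82
position: [567.2, 24.4, 56.9]
tool_rot: [179.9, -0.3, 16.7]
wrist_force: [3.8, 4.3, 7.7]
grip_width: 0.2
gripper_force: 4.4
```

>>> step_arm(series="0 0 0.5 0 0 0; 0 0 0.5 0 0 0; 0 0 0 0 0 0")

```text
time: 10.2
position: [567.2, 24.4, 55.8]
tool_rot: [179.9, -0.3, 16.7]
wrist_force: [5.2, 3.7, 8.1]
grip_width: -0.0
gripper_force: 4.4
```

>>> step_arm(series="0 0 0.5 0 0 0; 0 0 0 0 0 0")

```text
time: 10.45
position: [567.2, 24.4, 55.3]
tool_rot: [179.9, -0.3, 16.7]
wrist_force: [3.4, 3.2, 8.7]
grip_width: 0.1
gripper_force: 4.5
```

>>> step_arm(series="0 0 0.5 0 0 0; 0 0 0.5 0 0 0; 0 0 0 0 0 0")

```text
time: 10.82
position: [567.2, 24.3, 54.3]
tool_rot: [179.9, -0.3, 16.7]
wrist_force: [4.2, 3.5, 9.1]
grip_width: -0.1
gripper_force: 4.5
```

>>> step_arm(series="0 0 0.5 0 0 0; 0 0 0 0 0 0")

```text
time: 11.08
position: [567.2, 24.4, 53.9]
tool_rot: [179.9, -0.3, 16.8]
wrist_force: [3.9, 3.8, 8.2]
grip_width: 0.0
gripper_force: 4.5
```

>>> step_arm(series="0 0 0.5 0 0 0; 0 0 0 0 0 0")

```text
time: 11.32
position: [567.2, 24.3, 53.7]
tool_rot: [179.9, -0.3, 16.7]
wrist_force: [2.3, 3.2, 11.2]
grip_width: -0.1
gripper_force: 5.9
```

>>> step_arm(series="0 0 0.3 0 0 0; 0 0 0 0 0 0; 0 0 0 0 0 0")

```text
time: 11.7
position: [567.3, 24.3, 53.6]
tool_rot: [179.9, -0.3, 16.7]
wrist_force: [1.5, 3.4, 13.4]
grip_width: -0.0
gripper_force: 6.9
```

The plate landed at z = 53.7: force rose from 8 to 13 N over less than 0.5 mm of travel. Now I slide toward the lug.

>>> step_arm(series="0 -2 0 0 0 0; 0 -3 0 0 0 0; 0 -3 0 0 0 0; 0 -3 0 0 0 0; 0 -3 0 0 0 0; 0 -3 0 0 0 0; 0 -3 0 0 0 0; 0 0 0 0 0 0")

```text
time: 12.7
position: [561.8, 41.5, 53.7]
tool_rot: [179.7, -0.3, 16.7]
wrist_force: [2.5, -6.3, 12.6]
grip_width: -0.4
gripper_force: 6.2
```

>>> step_arm(series="0 -3 0 0 0 0; 0 -3 0 0 0 0; 0 -2 0 0 0 0; 0 -2 0 0 0 0; 0 -2 0 0 0 0; 0 -2 0 0 0 0; 0 -2 0 0 0 0; 0 0 0 0 0 0")

```text
time: 13.7
position: [557.3, 56.8, 53.7]
tool_rot: [179.7, -0.3, 16.7]
wrist_force: [2.1, -8.1, 12.5]
grip_width: -0.2
gripper_force: 6.2
```

>>> step_arm(series="0 -2 0 0 0 0; 0 -2 0 0 0 0; 0 -2 0 0 0 0; 0 0 0 0 0 0")

```text
time: 14.2
position: [555.6, 62.3, 53.7]
tool_rot: [179.7, -0.3, 16.7]
wrist_force: [2.9, -8.1, 12.1]
grip_width: 0.2
gripper_force: 6.5
```

>>> step_arm(series="0 -1.5 0 0 0 0; 0 -1.5 0 0 0 0; 0 -1.5 0 0 0 0; 0 0 0 0 0 0")

```text
time: 14.7
position: [554.3, 66.6, 53.7]
tool_rot: [179.7, -0.3, 16.7]
wrist_force: [2.2, -8.5, 12.3]
grip_width: 0.1
gripper_force: 6.7
```

>>> step_arm(series="0 -1 0 0 0 0; 0 -1 0 0 0 0; 0 0 0 0 0 0")

```text
time: 15.08
position: [553.7, 68.5, 53.7]
tool_rot: [179.7, -0.3, 16.7]
wrist_force: [2.3, -8.6, 12.7]
grip_width: -0.2
gripper_force: 6.8
```

>>> step_arm(series="0 -1 0 0 0 0; 0 -1 0 0 0 0; 0 0 0 0 0 0")

```text
time: 15.45
position: [553.2, 70.4, 53.7]
tool_rot: [179.7, -0.3, 16.7]
wrist_force: [2.5, -8.5, 12.0]
grip_width: 0.1
gripper_force: 6.8
```

>>> step_arm(series="0 -1 0 0 0 0; 0 -1 0 0 0 0; 0 -1 0 0 0 0; 0 0 0 0 0 0")

```text
time: 15.95
position: [552.3, 73.3, 53.7]
tool_rot: [179.7, -0.3, 16.7]
wrist_force: [2.5, -8.5, 12.2]
grip_width: 0.0
gripper_force: 6.8
```

>>> step_arm(series="0 -1.5 0 0 0 0; 0 -1.5 0 0 0 0; 0 -1.5 0 0 0 0; 0 0 0 0 0 0")

```text
time: 16.45
position: [551.0, 77.6, 53.7]
tool_rot: [179.7, -0.3, 16.6]
wrist_force: [2.5, -8.4, 11.5]
grip_width: 0.3
gripper_force: 6.7
```

>>> step_arm(series="0 -1 0 0 0 0; 0 -1 0 0 0 0; 0 -1 0 0 0 0; 0 0 0 0 0 0")

```text
time: 16.95
position: [550.2, 80.4, 53.7]
tool_rot: [179.7, -0.3, 16.6]
wrist_force: [2.5, -8.9, 13.2]
grip_width: 0.1
gripper_force: 6.8
```

>>> step_arm(series="0 -1 0 0 0 0; 0 -1 0 0 0 0; 0 -1 0 0 0 0; 0 0 0 0 0 0")

```text
time: 17.45
position: [549.3, 83.3, 53.7]
tool_rot: [179.7, -0.3, 16.6]
wrist_force: [2.0, -8.6, 13.4]
grip_width: -0.0
gripper_force: 6.8
```

>>> step_arm(series="0 -0.7 0 0 0 0; 0 -0.7 0 0 0 0; 0 0 0 0 0 0")

```text
time: 17.82
position: [548.9, 84.6, 53.7]
tool_rot: [179.7, -0.3, 16.6]
wrist_force: [2.7, -8.7, 13.4]
grip_width: 0.2
gripper_force: 6.8
```

>>> step_arm(series="0 -0.5 0 0 0 0; 0 0 0 0 0 0")

```text
time: 18.08
position: [548.8, 85.0, 53.7]
tool_rot: [179.7, -0.3, 16.6]
wrist_force: [2.3, -9.7, 12.6]
grip_width: 0.1
gripper_force: 6.8
```

>>> step_arm(series="0 -0.5 0 0 0 0; 0 0 0 0 0 0")

```text
time: 18.32
position: [548.6, 85.5, 53.7]
tool_rot: [179.7, -0.3, 16.6]
wrist_force: [1.8, -8.7, 13.2]
grip_width: -0.7
gripper_force: 6.9
```

>>> step_arm(series="0 -0.4 0 0 0 0; 0 0 0 0 0 0")

```text
time: 18.58
position: [548.5, 85.9, 53.7]
tool_rot: [179.7, -0.3, 16.6]
wrist_force: [3.3, -8.7, 12.0]
grip_width: -0.3
gripper_force: 6.8
```

>>> step_arm(series="0 -0.4 0 0 0 0; 0 0 0 0 0 0")

```text
time: 18.82
position: [548.4, 86.3, 53.7]
tool_rot: [179.7, -0.3, 16.6]
wrist_force: [2.5, -9.2, 13.3]
grip_width: 0.0
gripper_force: 6.9
```

```bash
python3 - <<'E'
from plant import bot, optics
import cv2, numpy as np
t=optics.snapshot("top")["img"][140:240,215:315]; s=optics.snapshot("side")["img"][150:250,180:300]
cv2.imwrite("pics/c.png",np.hstack([cv2.resize(t,(360,360),interpolation=2),cv2.resize(s,(432,360),interpolation=2)]))
E
```

```text
(no output)
```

View pics/c.png

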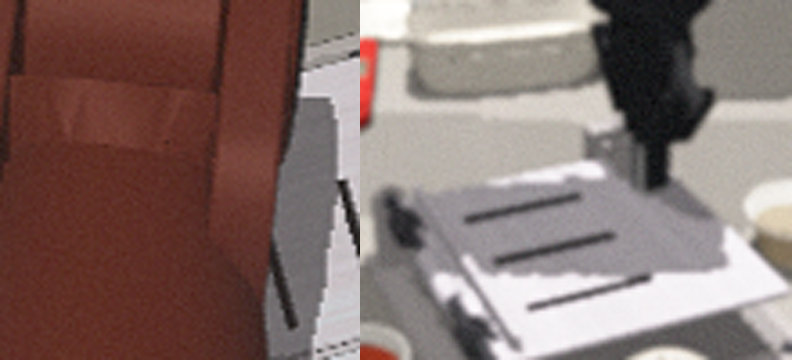

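The plate is level and the fingers stand behind the keeper in the side view, with the lug hidden. I push on until the end stop is felt.

>>> step_arm(series="0 -0.5 0 0 0 0; 0 0 0 0 0 0")

```text
time: 19.18
position: [548.2, 86.8, 53.7]
tool_rot: [179.7, -0.3, 16.6]
wrist_force: [2.2, -8.9, 12.7]
grip_width: -0.3
gripper_force: 7.2
```

>>> step_arm(series="0 -0.5 0 0 0 0; 0 0 0 0 0 0")

```text
time: 19.42
position: [548.2, 87.0, 53.7]
tool_rot: [179.6, -0.3, 16.6]
wrist_force: [2.8, -10.9, 12.1]
grip_width: -0.1
gripper_force: 8.3
```

>>> step_arm(series="0 -0.5 0 0 0 0; 0 0 0 0 0 0")

```text
time: 19.68
position: [548.2, 87.0, 53.7]
tool_rot: [179.6, -0.3, 16.6]
wrist_force: [2.1, -13.8, 11.9]
grip_width: -0.2
gripper_force: 8.5
```

The end stop is reached: force rises with no further motion. I back off from the lug and lift slowly.

>>> step_arm(series="0 1 0 0 0 0; 0 2 0 0 0 0; 0 2 0 0 0 0; 0 0 -1 0 0 0; 0 0 -1 0 0 0; 0 0 -1 0 0 0; 0 0 -1 0 0 0; 0 0 0 0 0 0")

```text
time: 20.68
position: [547.0, 85.0, 55.4]
tool_rot: [180.0, -0.1, 16.7]
wrist_force: [2.7, 2.4, 5.2]
grip_width: -0.3
gripper_force: 2.6
```

>>> step_arm(series="0 0 -1 0 0 0; 0 0 -1 0 0 0; 0 0 -1 0 0 0; 0 0 -1 0 0 0; 0 0 0 0 0 0")

```text
time: 21.3
position: [546.5, 85.0, 59.0]
tool_rot: [180.0, 0.0, 16.7]
wrist_force: [0.0, -0.6, 0.3]
grip_width: -0.1
gripper_force: 0.0
```

Force is zero, so the plate is held by the bolt. I lift clear and check.

>>> step_arm(series="0 3 -10 0 0 0; 0 5 -20 0 0 0; 0 10 -30 0 0 0; 0 20 -30 0 0 0; -50 0 -30 0 0 0; -50 20 0 0 0 0; -20 40 0 0 0 0; 0 50 0 0 0 0; 0 50 0 0 0 0; 0 50 0 0 0 0; 0 50 0 0 0 0; 0 0 0 0 0 0; 0 0 0 0 0 0")

```text
time: 22.92
position: [517.2, -235.0, 180.0]
tool_rot: [180.0, -0.0, 16.7]
wrist_force: [-0.3, -0.2, 0.4]
grip_width: 0.2
gripper_force: 0.0
```

```bash
python3 - <<'E'
from plant import bot, optics
import cv2, numpy as np
o=bot.get_obs(); print(o["position"],o["wrist_force"])
t=optics.snapshot("top")["img"][130:280,215:395]; s=optics.snapshot("side")["img"][150:290,165:325]
cv2.imwrite("pics/d.png",np.hstack([cv2.resize(t,(420,350),interpolation=2),cv2.resize(s,(380,350),interpolation=2)]))
E
```

```text
[ 517.2430788  -234.96809905  180.01105808] [-0.32791737 -0.23113408  0.4058794 ]
```

View pics/d.png

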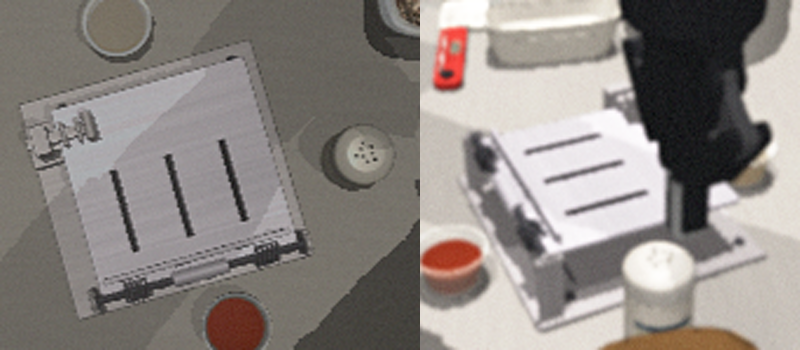

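The plate lies level with the bolt through the keeper (lug at about (92,125), close to the post). The cups and the shaker have not moved.

```bash
python3 -c "
from plant import bot
print(bot.sign_off())"
```

```text
the job is handed in; nothing more can be done
None
```

I handed the job in: the plate stays level with nothing touching it, held by the bolt slid to its end stop through the keeper's window; every force I read was below 20 N, and the shaker and cups look unmoved.

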